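Click the filter cassette into the nail-dust extractor

ROBOT

A 6-joint arm with a two-finger parallel gripper is mounted at the origin on the work surface. World frame = base frame: x ahead of the robot, y to its left, z up, the work surface at z = 0. Lengths are in m, angles in degrees, forces in N, time in s.
With the tool pointing down it reaches from about 0.4 to 0.825 m from the base axis. Payload 7 kg.
Tool frame: the origin (TCP) lies midway between the tips of the shut fingers; the grasp point (between the pads) lies 19 mm behind it; z points along the fingers, y is the line along which they close (so a half turn about z gives the same grasp; the last joint's range is limited). The gripper opens to 88 mm and grips with 3 to 60 N. Pads are 19 mm wide; open, the fingers measure 130 mm over their backs; the gripper's body (78 mm by 193 mm) begins 47 mm behind the grasp point.
Start: joints at [-57.004, 20.546, 0.682, 0, -70.136, -16.507], TCP at [0.192, -0.647, 0.227] pointing down, gripper open.
Joint ranges: [-176.03, 176.03], [-82.01, 121.73], [-58.28, 71.71], [-173.87, 95.51], [-174.79, -0.11], [-173.66, 173.66]. Speed limits (degrees/s): [136.94, 136.94, 172.46, 180, 180, 180].

INTERFACE

Orientations are given as a 3x3 rotation matrix whose columns are the frame's x, y, z axes.
In Python, from rig import robot gives the robot as it stands. Calls block until the motion is done:
- robot.goto(position, orientation): joint-space move of the TCP to a pose.
- robot.servo_line(position, ori=None, speed=0.15): straight line of the TCP; ori=None keeps the orientation; speed is the mean speed in m/s.
- robot.movej(angles): joint-space move.
- robot.move_gripper(opening): opening from 0.0 (shut) to 1.0 (fully open); the grip force is fixed at half the most; returns when the fingers have stopped.
- robot.dwell(seconds).
- robot.ik(position, orientation): joint angles nearest the present ones, or None.
- robot.grab_frame(name): name is "scene" or "top" or "wrist"; returns (picture, depth): 480x640x3 uint8, red, green, blue; 480x640 float32, m along the optical axis (not along the pixel's ray), 0 where there is no reading.
- robot.camera_info(name): a dict with "vfov" (degrees; the focal length in pixels is half the picture's height over the tangent of half this angle, whatever the lens; pixels are square), "cx", "cy" (the principal point, pixels), "k1" (the pictures are not rectified: a ray, as slopes to the right and down, at radius r is drawn at 1 + k1 r^2 times it, then the intrinsics apply), "view" (4x4, takes a point from world to camera coordinates); the wrist camera has in their place "T_tool_cam" (4x4, takes a point from camera to tool coordinates, whose origin is the TCP and whose axes are the flange's). Camera axes: x right, y down, z forward; pixel columns grow to the right and rows downward; lengths in m; the calibration is good to about 2 mm. A picture is of the moment at which its call begins: read the wrist's pose just before it. camera_info takes no time and is no camera call.
A pose or a line that the arm cannot do raises robot.Unreachable and nothing moves.
- robot.job_done(): hands the job in; it is judged then, once.
Readings, each from a call of its own:
- robot.read_t(): time.
- robot.read_qpos(): joint angles.
- robot.read_qvel(): joint speeds.
- robot.read_effort(): joint torques, N m.
- robot.read_position(): TCP position.
- robot.read_tcp_rot(): TCP orientation.
- robot.read_force(): force on the tool from outside, world axes, zero at the start.
- robot.read_ft_torque(): the same for the moment, N m.
- robot.read_grip_width(): opening from 0.0 (shut) to 1.0 (fully open).
- robot.read_finger_force(): force on a finger pad.
Only numpy, scipy, OpenCV 4.12 (cv2) and the standard library are available. Lean on these libraries where they do the work, as an engineer would, in place of code of your own. Each camera call takes 0.05 s, during which the arm holds its last target. There are 200 camera calls.

TASK

Fit the grey filter cassette into the open well of the white nail-dust extractor and push it down gently until its push-push latch has caught. Let go and check that it stays down, flush with the deck: a push too short lets it spring up again, and a second full push releases it. Do not drop the cassette or force it, and leave the other things on the desk where they are.

Things in the scene. Friction and masses are not known exactly. Their poses are not given: they have to be found in the camera images.
- cassette: grey filter cassette, loose, about 0.2 kg: block 64 (x) x 100 (y) x 36 mm high, pale pleated filter on top, bridge handle above. Origin: centre of its underside, z up. Same when turned half round. Handle: bar 14 mm wide (x), 70 long (y), from 56 to 74 mm above the underside, on two posts 10 mm long (y) centred 30 mm either side of the middle; air between
- handle (a point): middle of the bar of the cassette's handle, 65 mm above the cassette's underside, 29 mm above its block's top; same axes as the cassette
- extractor: white nail-dust extractor, a fixed case 170 (x) x 220 (y) x 95 mm high with a flat top (the deck) and a rectangular well in its middle. Origin: centre of its underside, z up
- well_mouth (a point): centre of the well's mouth at deck level, 95 mm above the extractor's underside; axes of the extractor. The well is 67 (x) x 103 mm (y), so the cassette has 1.5 mm of play on each side; its mouth is bevelled 4 mm wide at 45 degrees all round
- carrier (a joint): travel (m) of the spring-loaded plate, growing as it is pressed down: 0 = up, about 0.0115 = latched, with the cassette's block flush with the deck. To latch, push on beyond flush until the stop is felt, then let up; a push that ends short of the stop does not latch. The stop's depth differs from latch to latch: 7 to 14 mm beyond flush. From latched, another push to the stop releases it
- bowl: white ceramic bowl, 100 mm across, 40 high, loose bystander; origin under its centre
- pump: amber bottle with black cap, 66 mm across, 150 high, loose bystander; origin under its centre
- polish_rack: clear tray 100 (x) x 160 (y) mm with 15 small polish bottles with black caps, 72 high, loose bystander; origin under its centre
- phone: phone lying flat, 75 (x) x 150 (y) x 9 mm, loose bystander; origin under its centre
- carrier_top (a point): centre of the top of the black, damped, spring-loaded plate in the well on which the cassette stands. Up, it is 25 mm below the deck: a cassette set down on it and let go stays up, its block 11 mm proud of the deck. Pushed slowly it takes about 3 N at first, 10 N near the end (more if pushed fast); at the stop the force rises by 10 to 15 N per mm. 13 to 15 N is ample, over 23 N damages it
Things that resemble listed ones, but are neither listed nor needed, are in the scene too. Of the things that look like the cassette, the larger one is meant.

How it is judged:
By the outcome, as a careful person would: the job done as asked, in the order asked, and still so for the second after the job is handed in, with the robot touching nothing.
It also fails if it takes over 58 s, if anything falls off the work surface, if the arm or the gripper's body presses on something with over 40 N, if the wrist force passes 120 N, or if a joint passes its speed limit or range.

## Working session

There is one attempt and no reset: what is moved stays moved. The work goes in short steps, each a Python script; the robot and the scene stay as the last script left them, time stands still between calls to the robot, and variables do not carry over. Pictures are saved under pics/ and viewed, at most 10 in all, crops included, and the job is handed in when it is done.

```bash
ls; mkdir -p pics; cat > h.py <<'E'
import numpy as np, cv2
from rig import robot
def cloud(name):
    """returns img, world points HxWx3"""
    if name=="wrist":
        p=np.array(robot.read_position());R=np.array(robot.read_tcp_rot())
    img,d=robot.grab_frame(name); c=robot.camera_info(name)
    f=240/np.tan(np.radians(c["vfov"])/2)
    K=np.array([[f,0,c["cx"]],[0,f,c["cy"]],[0,0,1.]])
    v,u=np.mgrid[0:480,0:640].astype(np.float64)
    pts=cv2.undistortPoints(np.stack([u.ravel(),v.ravel()],-1)[:,None],K,np.array([c["k1"],0,0,0.]))[:,0]
    P=np.c_[pts,np.ones(len(pts))]*d.reshape(-1,1)
    P=np.c_[P,np.ones(len(P))]
    if name=="wrist":
        T=np.eye(4);T[:3,:3]=R;T[:3,3]=p;M=T@np.array(c["T_tool_cam"])
    else: M=np.linalg.inv(np.array(c["view"]))
    W=(P@M.T)[:,:3]; W[d.ravel()==0]=np.nan
    return img,W.reshape(480,640,3)
def save(img,n): cv2.imwrite(f"pics/{n}.png",cv2.cvtColor(img,cv2.COLOR_RGB2BGR))
E
python3 - <<'E'
from h import *
for n in("scene","top"):
    i,W=cloud(n);save(i,n);np.savez(n,i=i,W=W)
print(robot.read_t(),robot.read_force(),robot.camera_info("wrist"),robot.read_tcp_rot())
E
```

```text
pics
0.1 [ 0.27680677 -0.08011929  0.68548399] {'vfov': 65.66591113098457, 'cx': 317.27752974552925, 'cy': 242.71103651345405, 'k1': -0.0342179791550391, 'T_tool_cam': array([[-1.01526897e-03, -9.56085842e-01, -2.93085024e-01,
         7.97738228e-02],
       [ 9.99999479e-01, -1.00050319e-03, -2.00288294e-04,
         5.48512468e-04],
       [-1.01739701e-04, -2.93085075e-01,  9.56086360e-01,
        -1.57696195e-01],
       [ 0.00000000e+00,  0.00000000e+00,  0.00000000e+00,
         1.00000000e+00]])} [[-9.58908714e-01 -2.83714216e-01 -5.67991026e-04]
 [-2.83714742e-01  9.58907742e-01  1.37364661e-03]
 [ 1.54927922e-04  1.47834913e-03 -9.99998895e-01]]
```

View pics/scene.png

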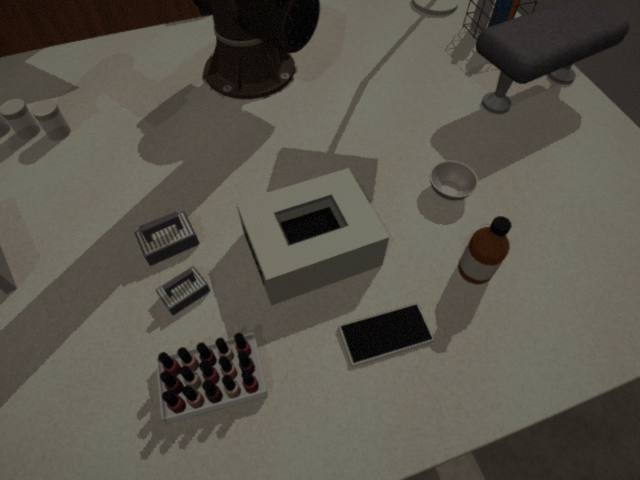

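View pics/top.png

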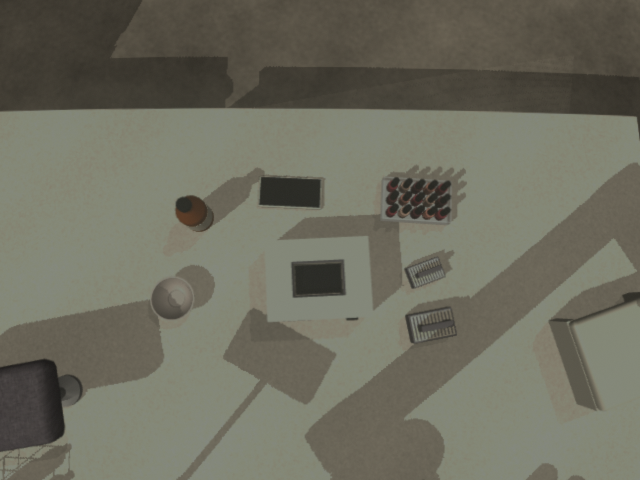

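Two things look like the cassette. One is at top (432,324) / scene (167,236) and the other, smaller, at top (425,271) / scene (183,290). The first looks larger, so it fits; I'll check this with measurements and one enlarged crop.

```bash
python3 - <<'E'
from h import *
d=np.load("top.npz");i,W=d["i"],d["W"]
save(cv2.resize(i[245:350,390:475],None,fx=5.5,fy=5.5,interpolation=cv2.INTER_CUBIC),"crop")
z=W[...,2]
def rect(m,n):
    P=W[m][:,:2].astype(np.float32);c,s,a=cv2.minAreaRect(P*1000)
    print(n,len(P),np.round(c,1),np.round(s,1),round(a,2),"zmed",np.nanmedian(z[m]).round(4))
def box(u0,u1,v0,v1,lo,hi):
    m=np.zeros(z.shape,bool);m[v0:v1,u0:u1]=1
    return m&(z>lo)&(z<hi)
rect(box(395,475,295,355,.02,.045),"big block");rect(box(395,475,295,355,.058,.09),"big bar")
rect(box(395,455,245,295,.015,.045),"small block");rect(box(395,455,245,295,.045,.09),"small bar")
rect(box(255,385,225,335,.085,.105),"deck")
w=box(275,360,250,310,.03,.085);rect(w,"well")
E
```

```text
big block 1073 [ 478.7 -278.2] [ 65.1 100.7] 10.72 zmed 0.0348
big bar 238 [ 478.9 -278.7] [14.6 69.3] 10.71 zmed 0.0717
small block 654 [ 596.1 -270. ] [50.3 80.9] 19.86 zmed 0.0268
small bar 130 [ 595.9 -269.2] [10.9 54.7] 20.0 zmed 0.0558
deck 6922 [577.6 -24.2] [170.6 218.9] 3.01 zmed 0.0932
well 1486 [578.6 -25. ] [ 66.2 103.5] 2.99 zmed 0.0683
```

View pics/crop.png

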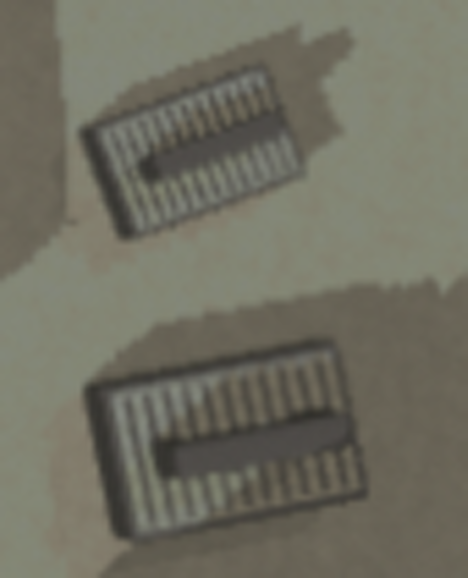

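The crop confirms it. The lower block measures 65x101 mm with a 14.6x69 mm bar, which matches. The upper decoy is 50x81 mm. Next I'll look at both the cassette and the well with the wrist camera.

```bash
cat >> h.py <<'E'
def Rd(yaw,s=1):
    a=np.radians(yaw);y=s*np.array([np.cos(a),np.sin(a),0]);z=np.array([0,0,-1.])
    return np.c_[np.cross(y,z),y,z]
def rect(W,ctr,rad,lo,hi,n):
    z=W[...,2];m=(z>lo)&(z<hi)&(np.hypot(W[...,0]-ctr[0],W[...,1]-ctr[1])<rad)
    P=W[m];c,s,a=cv2.minAreaRect((P[:,:2]*1000).astype(np.float32))
    print(n,len(P),np.round(c,1),np.round(s,1),round(a,2),"z",np.median(P[:,2]).round(4))
E
python3 - <<'E'
from h import *
for s in(1,-1):
    for p,a in(((.4787,-.2785,.2),10.7),((.4787,-.2785,.046),10.7),((.578,-.0248,.2),3),((.578,-.0248,.1),3)):
        q=robot.ik(p,Rd(a,s));print(s,None if q is None else np.round(q,1))
E
```

```text
1 [  -9.9   10.3  -17.     0.   -62.7 -159.4]
1 [  -9.9   19.9  -27.3    0.   -42.8 -159.4]
1 [ 16.9  12.6 -14.    0.  -63.4 166.1]
1 [ 16.9  18.  -21.1   0.  -50.8 166.1]
-1 [ -9.9  10.3 -17.    0.  -62.7  20.6]
-1 [ -9.9  19.9 -27.3   0.  -42.8  20.6]
-1 [ 16.9  12.6 -14.    0.  -63.4 -13.9]
-1 [ 16.9  18.  -21.1   0.  -50.8 -13.9]
```

```bash
python3 - <<'E'
from h import *
robot.goto((.578,-.0248,.30),Rd(3,-1)); robot.dwell(.3)
i,W=cloud("wrist"); save(i,"w_well"); np.savez("ww",W=W,i=i)
rect(W,(.578,-.025),.16,.085,.105,"deck"); rect(W,(.578,-.025),.075,.03,.085,"well"); rect(W,(.578,-.025),.075,.03,.075,"plate")
robot.goto((.4787,-.2785,.22),Rd(10.7,-1)); robot.dwell(.3)
i,W=cloud("wrist"); save(i,"w_cas"); np.savez("wc",W=W,i=i)
rect(W,(.4787,-.2785),.075,.025,.045,"block"); rect(W,(.4787,-.2785),.06,.06,.09,"bar")
print(robot.read_t(),robot.read_position(),robot.read_force())
cv2.imwrite("pics/w2.png",cv2.resize(np.hstack([cv2.imread("pics/w_well.png"),cv2.imread("pics/w_cas.png")]),(800,300)))
E
```

```text
deck 30596 [576.  -24.5] [171.2 220.1] 2.91 z 0.0945
well 6428 [575.7 -24.1] [ 67.5 103.3] 2.93 z 0.0695
plate 6071 [575.6 -23.7] [ 67.4 102.4] 2.99 z 0.0694
block 5633 [ 476.  -279.9] [ 64.2 100. ] 10.56 z 0.0361
bar 1374 [ 476.  -279.8] [14. 70.] 10.54 z 0.0733
4.5083 [ 0.47915829 -0.27794103  0.22010593] [ 0.29589507  0.36737168 -0.14327885]
```

View pics/w2.png

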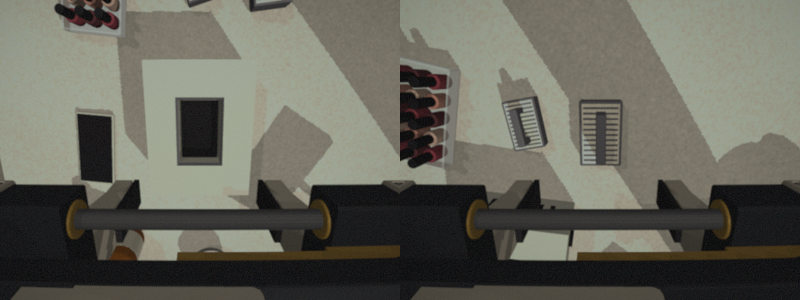

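```bash
python3 - <<'E'
from h import *
R=Rd(10.55,-1)
p=np.array((.476,-.2798,0))
robot.goto(p+[0,0,.12],R); robot.move_gripper(.5)
robot.servo_line(p+[0,0,.047],speed=.08); print(robot.read_position(),robot.read_force())
robot.move_gripper(0.); print(robot.read_grip_width()*88,robot.read_finger_force())
robot.servo_line(p+[0,0,.06],speed=.04); print(robot.read_force(),robot.read_grip_width()*88)
robot.servo_line(p+[0,0,.20],speed=.15)
robot.dwell(.3)
P=robot.read_position();i,W=cloud("wrist"); save(i,"w_hand"); np.savez("wh",W=W,i=i)
T=(W-P)@np.array(robot.read_tcp_rot())   # tool coords
np.savez("wh",T=T)
print(robot.read_t(),P,robot.read_force(),robot.read_ft_torque())
for lo,hi,n in((.02,.04,"blocktop"),(-.012,.004,"bartop?"),(-.03,-.012,"bartop")):
    m=(T[...,2]>lo)&(T[...,2]<hi)&(np.abs(T[...,1])<.05)&(np.abs(T[...,0])<.07)
    if m.sum()>20:
        Q=T[m]*1000;print(n,m.sum(),np.percentile(Q,[1,50,99],axis=0).round(1).tolist())
E
```

```text
[ 0.47642208 -0.27991576  0.04746841] [ 0.4899206  -0.10814614  0.37592075]
13.482794650891023 29.99999463558197
[-0.14041463  0.28174141 -2.75651948] 13.58834154952685
9.4583 [ 0.47582328 -0.27974969  0.19941522] [-0.93383851  0.67615471 -2.43852252] [ 0.01971867  0.08971543 -0.00159568]
blocktop 743 [[49.3, -30.0, 20.5], [49.8, 0.1, 29.5], [50.0, 30.8, 39.6]]
bartop? 931 [[8.8, -21.8, -11.9], [10.9, 0.1, -7.0], [35.1, 22.5, 3.6]]
bartop 5328 [[-32.1, -15.1, -28.8], [10.7, 0.5, -26.1], [34.9, 15.8, -12.7]]
```

View pics/w_hand.png

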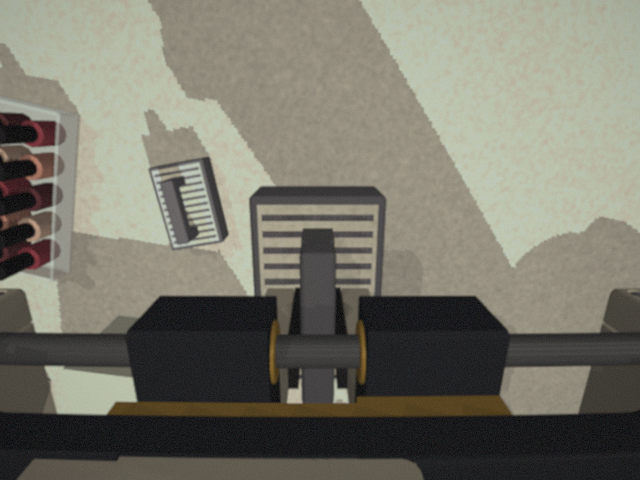

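In the wrist picture the cassette hangs upright and centred: far edge at row 187, columns 250–385, and within 0.3 mm of the TCP. Next I'll insert it, watching the force.

```bash
python3 - <<'E'
from h import *
R=Rd(2.97,-1); t=np.array((.5758,-.0242))
robot.goto((*t,.20),R); robot.servo_line((*t,.150),speed=.08); robot.dwell(.3)
P=np.array(robot.read_position()); off=t-P[:2]; f0=np.array(robot.read_force()); print(P,f0,np.degrees(np.arctan2(-robot.read_tcp_rot()[1][1],-robot.read_tcp_rot()[0][1])))
c=t+off
for z in np.arange(.147,.115,-.0015):
    robot.servo_line((*c,z),speed=.03)
    f=np.array(robot.read_force())-f0; P=robot.read_position()
    print(np.round(P,4),np.round(f,1))
    if f[2]>3.5 or np.hypot(*f[:2])>6: break
print(robot.read_t(),robot.read_grip_width()*88)
E
```

```text
[ 0.57598798 -0.02410351  0.15042143] [ 0.24809729  0.87322077 -1.85300555] 2.9767511026910425
[ 0.5754 -0.0243  0.1468] [ 0.4 -0.6 -0.6]
[ 0.5756 -0.0243  0.1454] [-0.5 -0.8  0.6]
[ 0.5756 -0.0243  0.1439] [ 0.1 -0.7 -0.1]
[ 0.5755 -0.0243  0.1424] [ 0.  -1.2 -0.4]
[ 0.5755 -0.0243  0.1409] [-1.4  0.6 -0.8]
[ 0.5755 -0.0243  0.1394] [-0.2 -1.6 -1.1]
[ 0.5756 -0.0243  0.1379] [ 0.2 -0.9 -0.8]
[ 0.5755 -0.0243  0.1364] [ 0.  -1.6 -0.4]
[ 0.5755 -0.0243  0.1349] [-0.2 -1.9 -0.7]
[ 0.5755 -0.0243  0.1334] [-0.  -0.  -0.7]
[ 0.5755 -0.0243  0.1319] [ 0.7 -0.8 -0.8]
[ 0.5755 -0.0243  0.1304] [-0.4 -1.5 -0.6]
[ 0.5755 -0.0243  0.1289] [-1.  -1.  -0.2]
[ 0.5755 -0.0243  0.1274] [-0.4 -0.7  0. ]
[ 0.5755 -0.0243  0.1259] [ 0.1 -0.5 -0.5]
[ 0.5755 -0.0243  0.1244] [-0.3 -1.  -0.5]
[ 0.5755 -0.0243  0.1229] [ 0.3 -0.8 -1.2]
[ 0.5755 -0.0243  0.1214] [ 0.1 -1.8  0.3]
[ 0.5755 -0.0243  0.1199] [ 0.3 -0.5  0.1]
[ 0.5755 -0.0243  0.1184] [ 0.9 -1.4 -0.8]
[ 0.5758 -0.0243  0.1172] [ 0.2 -0.7  0.9]
[ 0.576  -0.0243  0.1159] [-0.2 -1.2  3.6]
17.1 13.7100306185696
```

```bash
python3 - <<'E'
from h import *
c=(.5757,-.0243)
robot.move_gripper(.35); robot.dwell(.3)
robot.servo_line((*c,.17),speed=.08); robot.move_gripper(0.); robot.dwell(.4)
f0=np.mean([robot.read_force() for _ in range(5)],axis=0)[2]
robot.servo_line((*c,.148),speed=.06)
print("t",robot.read_t(),"f0",f0)
z=.148;L=[]
while z>.1165:
    z-=.0007 if z>.1275 else .0003
    robot.servo_line((*c,z),speed=.008)
    f=robot.read_force()[2]-f0; L.append((round(z*1e3,1),round(robot.read_position()[2]*1e3,1),round(f,1)))
    if f>12.8:
        robot.dwell(.1); g=robot.read_force()[2]-f0; L.append(("hold",round(g,1)))
        if g>12.3: break
print(L,robot.read_t())
E
```

```text
t 20.425 f0 0.9441846166863297
[(147.3, np.float64(147.5), np.float64(-1.3)), (146.6, np.float64(146.7), np.float64(-1.9)), (145.9, np.float64(145.9), np.float64(-1.5)), (145.2, np.float64(145.1), np.float64(-1.1)), (144.5, np.float64(144.4), np.float64(-1.5)), (143.8, np.float64(144.0), np.float64(0.4)), (143.1, np.float64(143.2), np.float64(1.9)), (142.4, np.float64(142.4), np.float64(2.3)), (141.7, np.float64(141.7), np.float64(1.9)), (141.0, np.float64(141.0), np.float64(2.2)), (140.3, np.float64(140.3), np.float64(1.1)), (139.6, np.float64(139.6), np.float64(2.1)), (138.9, np.float64(138.9), np.float64(2.7)), (138.2, np.float64(138.2), np.float64(2.8)), (137.5, np.float64(137.5), np.float64(3.3)), (136.8, np.float64(136.8), np.float64(3.9)), (136.1, np.float64(136.1), np.float64(3.8)), (135.4, np.float64(135.4), np.float64(2.9)), (134.7, np.float64(134.7), np.float64(3.6)), (134.0, np.float64(134.0), np.float64(4.3)), (133.3, np.float64(133.4), np.float64(3.4)), (132.6, np.float64(132.7), np.float64(4.1)), (131.9, np.float64(132.0), np.float64(4.9)), (131.2, np.float64(131.3), n
[... 751 characters left out ...]
at64(124.1), np.float64(6.8)), (123.4, np.float64(123.8), np.float64(6.7)), (123.1, np.float64(123.6), np.float64(7.5)), (122.8, np.float64(123.3), np.float64(7.3)), (122.5, np.float64(123.0), np.float64(6.5)), (122.2, np.float64(122.7), np.float64(7.3)), (121.9, np.float64(122.4), np.float64(8.3)), (121.6, np.float64(122.1), np.float64(7.7)), (121.3, np.float64(121.8), np.float64(7.2)), (121.0, np.float64(121.7), np.float64(8.6)), (120.7, np.float64(121.5), np.float64(10.5)), (120.4, np.float64(121.3), np.float64(10.6)), (120.1, np.float64(121.2), np.float64(12.1)), (119.8, np.float64(121.0), np.float64(12.3)), (119.5, np.float64(120.9), np.float64(13.9)), ('hold', np.float64(13.5))] 34.275
```

The force rose steeply at 121.5 mm, so the stop was felt. Now I'll let up and look.

```bash
python3 - <<'E'
from h import *
c=(.5757,-.0243)
for z in(.127,.131,.1345,.138): robot.servo_line((*c,z),speed=.03);print(z,robot.read_force()[2])
robot.servo_line((*c,.18),speed=.1)
robot.goto((*c,.30),Rd(2.97,-1)); robot.dwell(.4)
i,W=cloud("wrist"); save(i,"final")
rect(W,c,.16,.085,.105,"deck"); rect(W,c,.06,.12,.16,"bar")
m=(np.hypot(W[...,0]-c[0],W[...,1]-c[1])<.026)&(W[...,2]<.115); print("block z",np.median(W[m][:,2])); print(robot.read_t())
i,W=cloud("top");rect(W,c,.06,.12,.16,"bar top cam")
E
```

```text
0.127 7.410935044651194
0.131 6.844683423556787
0.1345 -0.0614242608641583
0.138 -0.2579467167615108
deck 32810 [575.9 -24.5] [171.  220.3] 2.95 z 0.0946
bar 1174 [575.7 -24.4] [13.5 70. ] 3.07 z 0.1322
block z 0.0953271511166513
37.0583
bar top cam 0 [0. 0.] [0. 0.] 0.0 z nan
  return _methods._mean(a, axis=axis, dtype=dtype,
  ret = ret.dtype.type(ret / rcount)
```

View pics/final.png

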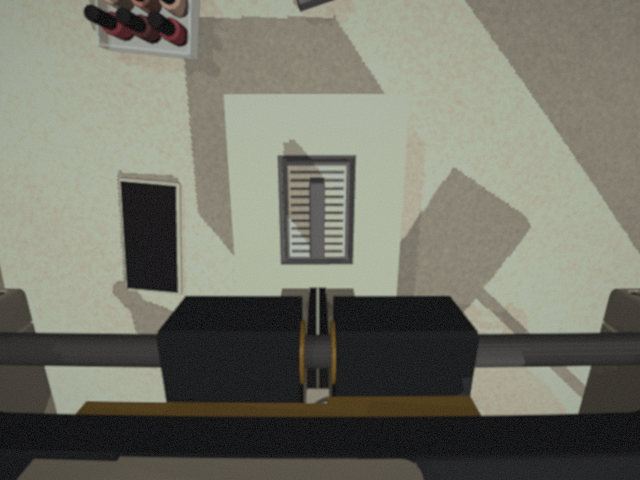

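The picture shows the cassette seated in the well at about (317,210), flush: bar top 0.132 m (0.133 expected when latched), block top 0.095 m at deck level. It stays down with the gripper clear, so I'm handing the job in.

```bash
python3 -c "
from rig import robot
print(robot.job_done(),robot.read_t())"
```

```text
the job is handed in; nothing more can be done
the job is handed in; nothing more can be done
```

The larger grey cassette is in the well, latched and flush with the deck; it stayed down after release, and I handed the job in with the clock at about 37 s of the 58 s allowed.

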